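# Drive a dowel with the hand press

## Task

Put the aluminium bar into the hand press, dowel end first, flat on the bed between the two guide rails and fully home against the back stop, so that the dowel stands under the plunger. Then press the plunger's knob down until you feel it bottom firmly on the depth stop inside the press, hold it there for a good second without forcing it, and let it come up under your hand, never letting it snap back. Leave the bar in the press and the other things on the table where they lie.

Things in the scene. Friction and masses are not known exactly. Their poses are not given: they have to be found in the camera images.
- press: Grey hand press, fixed to the table. Origin on the plunger's axis at the table surface; z up; +x points from its open mouth (robot side) to its back; turned up to 0.3 rad. Base plate 165 x 100 mm (x from -75 to 90 mm), 12 mm thick; its top is the bed. A column at the back carries the head: 44 mm wide, x from -22 to 86 mm, z from 68 to 112 mm, hanging over the bed
- bed_stop (a point): Foot of the back stop's face, middle, at bed height: x = 15, y = 0, z = 12 mm in the press frame (axes as the press). The stop is a steel block 18 mm high. The bar is home when its dowel end touches it: the bar's origin is then at x = -50, y = 0, z = 12 mm in the press frame, its x along the press's x, and 40 mm of it stick out in front of the base
- rail_mouth (a point): Middle of the mouth between the two steel guide rails, at bed height: x = -36, y = 0, z = 12 mm in the press frame. The rails are 10 mm high and 8 mm thick and run along x to the back stop, 27 mm apart inside (the bar is 24 mm wide); the first 9 mm are flared outward
- knob_top (a point): Centre of the flat top of the plunger's round black knob (44 mm across, 10 mm thick, on a 14 mm steel rod), 169 mm above the table when the plunger is up; moves with the plunger. The knob is cushioned: it sinks on the rod 1 mm per 40 N
- plunger (a joint): Travel of the sprung plunger, m: 0 = up, grows as it is pressed straight down. Its spring gives 2 N at the top plus 0.2 N per mm. It bottoms on a rigid depth stop hidden in the head, set anew each time, between 11 and 23 mm of travel. Firmly bottomed: 17 N or more on the knob, held; over 32 N damages the press. If let go it snaps up, faster than the 0.4 m/s allowed
- foot (a point): Centre of the underside of the plunger's 20 mm steel foot, 56 mm above the table when up. On a bar at home it meets the dowel after 6 to 8 mm of travel; driving the dowel then adds 5 N, so that nothing short of the stop takes more than 12 N
- bar: Loose bare aluminium bar 130 x 24 x 20 mm, 0.1 to 0.2 kg, lying flat. Origin at the centre of its underside, x along it towards the dowel end, z up. A steel dowel stands in its top 50 mm from the origin towards +x (15 mm from that end); the other end, the tail, is plain
- tail (a point): Where to grip the bar: on its tail, 48 mm from the bar's origin towards -x, at half its height (10 mm above the underside). With the bar home this is 98 mm in front of the plunger's axis, clear of the press
- dowel_top (a point): Centre of the top of the dowel, on the bar; moves down with it
- dowel (a joint): How far the 8 mm steel dowel has been driven into the bar, m: 0 = its top 18 mm above the bar's top face; starts at 0 to 2 mm. It moves with 5 N and stays where it is pushed
- pliers: Bystander: pliers with red handles, 53 x 178 x 13 mm, lying flat; origin under its middle
- thread_tape: Bystander: white roll of thread tape 54 mm across, 15 mm high; origin under its centre
- spare_coil: Bystander: black valve coil 30 x 36 x 46 mm, standing; origin under its centre
- tape_measure: Bystander: yellow tape measure 34 x 79 x 57 mm, standing; origin under its centre
- push_handle (a point): Not part of the job, only to keep clear of: middle of the top bar of the table's fixed grey push handle, an upright hoop of 25 mm tube over the table's right edge (y = -0.36 m), from x = 0.42 to 0.86 m and from below the table up to 0.38 m above it. Pass between it and the robot, or over it

How it is judged:
On the way, in this order (a step that is already met when the one before it is completed fails the run):
1. the bar lies flat on the bed, home against the back stop (x of bar in the frame of press above -0.053 m and y of bar in the frame of press between -0.004 and 0.004 m and z of bar in the frame of press below 0.015 m and angle between the x axis of bar and the x axis of press, either way round below 0.09 rad and horizontal distance between dowel_top and press below 0.006 m), for 0.2 s.
2. the plunger is pressed and held firmly against its stop (all of step 1 and value of joint plunger above 0.01 m and contact force between the fingers and plunger above 15 N), for 0.4 s.
At the end, for the whole second after the job is handed in: The bar lies at rest on the bed with its dowel end within 3 mm of the back stop, straight between the rails (4 mm, 0.09 rad), the dowel has been driven at least 4 mm deep by a stroke held for 0.4 s against the stop with over 15 N, and the plunger is up again within 3 mm (all of step 1 and value of joint plunger below 0.003 m and value of joint dowel above 0.004 m and linear speed of bar below 0.01 m/s); the robot touches nothing.
It fails at once if the plunger is forced: more than 32 N on it (contact force between any of the fingers, the arm and plunger above 32 N).
It fails at once if the plunger is let snap back (faster than 0.4 m/s) (velocity of joint plunger below -0.4 m/s).
It fails at once if a bystander is moved by more than 30 mm (distance of any of pliers, thread_tape, spare_coil, tape_measure from where it was at the start of the episode above 0.03 m).
It also fails if it takes over 58 s, if anything falls off the work surface, if the arm or the gripper's body presses on something with over 40 N, if the wrist force passes 120 N, or if a joint passes its speed limit or range.

## Robot

A 6-joint arm with a two-finger parallel gripper is mounted at the origin on a cart in front of the work surface, level with it; the furniture and walls round the work are solid. World frame = base frame: x ahead of the robot, y to its left, z up, the work surface at z = 0. Lengths are in m, angles in rad, forces in N, time in s.
With the tool pointing down it reaches from about 0.275 to 0.85 m from the base axis. Payload 19 kg.
Tool frame: the origin (TCP) lies at the very end of the fingers, on their centre line; the grasp point (between the pads) lies 19 mm behind it; z points along the fingers, y is the line along which they close (so a half turn about z gives the same grasp; the last joint's range is limited). The gripper opens to 85 mm and grips with 20 to 120 N. Pads are 22 mm wide; open, the fingers measure 114 mm over their backs; the gripper's body (76 mm by 85 mm) begins 54 mm behind the grasp point. The pads swing forward as they close: fully open they stand 13 mm farther back than shut.
Start: joints at [-1.239, 0.15, 1.437, -0, 1.554, -0.134], TCP at [0.258, -0.514, 0.203] pointing down, gripper open.
Joint ranges: [-2.8, 2.8], [-0.68, 2.1], [0.12, 2.68], [-1.39, 4.53], [0.16, 2.79], [-2.81, 2.81]. Speed limits (rad/s): [1.89, 1.89, 2.22, 3.01, 3.01, 3.01].

## Interface

Orientations are given as a unit quaternion [x, y, z, w].
In Python, from cell import state, snapshot, calibration, hand_in gives the robot as it stands.
- The arm moves only by the shell command python3 -m creep 'ROWS' [OPENING] [FORCE]. ROWS is JSON, a list of rows, each a list of 2 entries, a list of its own where there are three numbers: the shift along the world's x, y, z in mm, then the turn, a rotation vector about the world's x, y, z in degrees. A call has 1 to 12 rows; each row is the pose to reach, as a shift and turn from the pose commanded when the call began; what a row does not reach only later rows make up. A row lasts 1/10 s, in which the tool goes at most 50 mm and 8.59 degrees, less where a joint would pass 70% of its speed; a pose out of reach is approached as far as the arm can. A call with a gripper value outside its range is refused whole. OPENING is the finger opening in mm, from 0 to 85.4, set as the call begins (- or left out, the last holds). The fingers move at their own pace and stop on an object; FORCE is the grip in N (left out, the last holds). Time passes only in rows, so rows that repeat a pose let the fingers close. It gives the time, the measured TCP pose, the force, the opening and the grip force at its end, in the units of the state.
- state(): the state, without advancing time (a new reading comes with each control period).
- snapshot(name): name is "side" or "top" or "wrist"; returns the picture (480x640x3 uint8, red, green, blue); there is no depth.
- calibration(name): a dict with "fx", "fy", "cx", "cy" (pixels), "rvec" (rotation vector, rad) and "tvec" (3), from world to camera coordinates, as OpenCV has them; the wrist camera has in their place "tool_from_camera" (4x4, takes a point from camera to tool coordinates, whose origin is the TCP and whose axes are the flange's). Camera axes: x right, y down, z forward; pixel columns grow to the right and rows downward; lengths in m; the calibration is good to about 2 mm. A picture is of the moment at which its call begins: read the wrist's pose just before it. calibration takes no time and is no camera call.
- hand_in(): hands the job in; it is judged then, once.
The state is a dict: "t": time; "q": joint angles; "qd": joint speeds; "tau": joint torques, N m; "eef_pos": TCP position; "ee_rot": TCP orientation; "ft_force": force on the tool from outside, world axes, zero at the start; "ft_torque": the same for the moment, N m; "opening": opening from 0.0 (shut) to 1.0 (fully open); "finger_force": force on a finger pad.
Only numpy, scipy, OpenCV 4.12 (cv2) and the standard library are available. Lean on these libraries where they do the work, as an engineer would, in place of code of your own. Each camera call takes 0.05 s, during which the arm holds its last target. There are 200 camera calls.

## Working session

There is one attempt and no reset: what is moved stays moved. The work goes in short steps, Python scripts to look and compute and a shell command to move; the robot and the scene stay as the last step left them, time stands still between calls to the robot, and variables do not carry over. Pictures are saved under pics/ and viewed, at most 12 in all, crops included, and the job is handed in when it is done.

```bash
mkdir -p pics; cat > h.py <<'E'
import numpy as np, cv2
from cell import state, snapshot, calibration
from scipy.spatial.transform import Rotation as R
def cam(name, st=None):
    c=calibration(name); K=np.array([[c['fx'],0,c['cx']],[0,c['fy'],c['cy']],[0,0,1.]])
    if name=='wrist':
        st=st or state(); T=np.array(c['tool_from_camera']); W=np.eye(4)
        W[:3,:3]=R.from_quat(st['ee_rot']).as_matrix(); W[:3,3]=st['eef_pos']
        M=np.linalg.inv(W@T); return K,M[:3,:3],M[:3,3]
    return K,R.from_rotvec(c['rvec']).as_matrix(),np.array(c['tvec'])
def ray(C,uv,z):
    K,r,t=C; uv=np.atleast_2d(uv).astype(float)
    d=np.c_[uv,np.ones(len(uv))]@np.linalg.inv(K).T@r; o=-r.T@t
    return o+d*((z-o[2])/d[:,2])[:,None]
def proj(C,P):
    K,r,t=C; p=(np.atleast_2d(P)@r.T+t)@K.T; return p[:,:2]/p[:,2:]
def save(name,f):
    im=snapshot(name); cv2.imwrite(f'pics/{f}.png',im[:,:,::-1]); return im
E
python3 - <<'E'
from h import *
print(state())
for n in('top','side'):
    save(n,n+'0'); K,r,t=cam(n); print(n,K[0,0],-r.T@t,r[2])
E
```

```text
{'t': 0.0, 'q': array([-1.23899738e+00,  1.50945473e-01,  1.43803755e+00, -2.63989789e-05,
        1.55381640e+00, -1.33992347e-01]), 'qd': array([-0.00047899, -0.00146252, -0.00045121,  0.00104963, -0.00011069,
        0.00122534]), 'tau': array([ 5.54413127e-04, -7.13064051e+01, -5.70879686e+01, -2.45494784e-04,
        8.96778947e-03,  1.04229102e-04]), 'eef_pos': array([ 0.25813094, -0.51347376,  0.20209533]), 'ee_rot': array([ 9.73001940e-01,  2.30796143e-01, -7.27124295e-05, -5.99132653e-04]), 'ft_force': array([-0.95682123, -0.30983059, -0.06942763]), 'ft_torque': array([-0.02156985, -0.00681124, -0.02570331]), 'finger_force': 0.0, 'opening': 0.9962037280970649}
top 576.2903965985673 [ 0.37813794 -0.10403468  1.25951708] [ 0.20359868 -0.02047873 -0.97884023]
side 459.1849806151363 [0.28111804 0.77476133 0.77031212] [ 0.28482114 -0.82261165 -0.49212497]
```

View pics/top0.png

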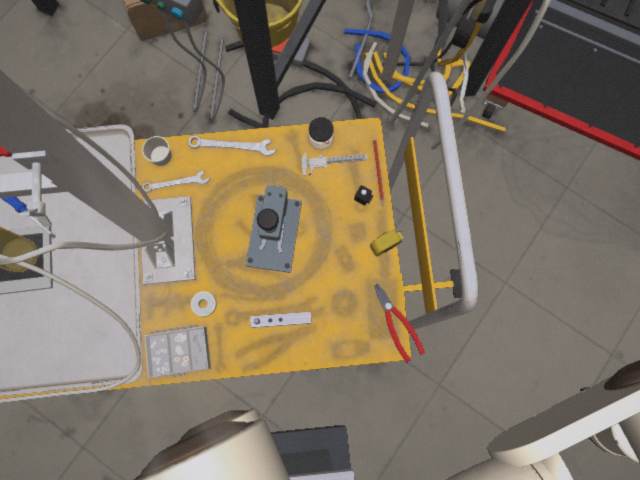

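View pics/side0.png

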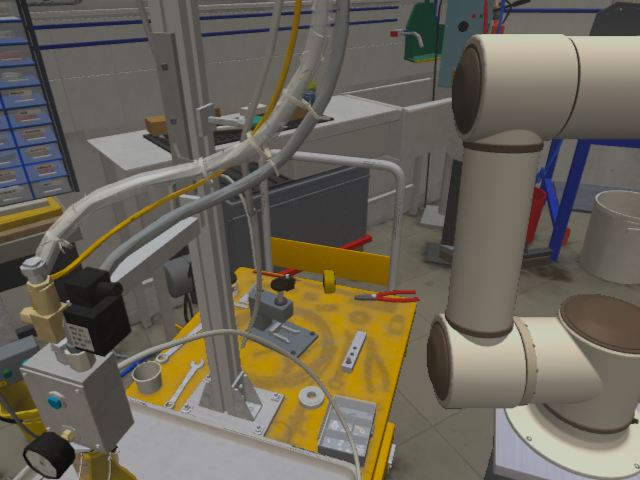

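The top view shows the press (base about (248-300,195-270), knob (268,219)) and the bar at (251-311,320). The pliers are at (398,322), and a mast with a foot plate is at (165,240). The side view shows the bar at (354,350). I need an enlargement for the dowel end and the edges.

```bash
python3 - <<'E'
from h import *
im=cv2.imread('pics/top0.png'); s=cv2.imread('pics/side0.png')
a=cv2.resize(im[180:340,230:330],None,fx=3.75,fy=3.75,interpolation=cv2.INTER_CUBIC)
b=cv2.resize(s[270:380,240:380],None,fx=3,fy=3,interpolation=cv2.INTER_CUBIC)
o=np.zeros((600,795,3),np.uint8); o[:,:375]=a; o[:330,375:795]=b; cv2.imwrite('pics/z0.png',o)
C=cam('top'); hsv=cv2.cvtColor(im,cv2.COLOR_BGR2HSV)
m=((hsv[...,1]<70)&(hsv[...,2]>120)).astype(np.uint8); m[:300]=0;m[340:]=0;m[:,:240]=0;m[:,325:]=0
c=max(cv2.findContours(m,0,2)[0],key=cv2.contourArea); r=cv2.minAreaRect(c); print(r)
print('bar top',ray(C,cv2.boxPoints(r),.02), ray(C,[r[0]],.02))
m=(((hsv[...,0]>90)&(hsv[...,0]<130)&(hsv[...,1]>25))).astype(np.uint8); m[:180]=0;m[290:]=0;m[:,:235]=0;m[:,315:]=0
c=max(cv2.findContours(m,0,2)[0],key=cv2.contourArea); r=cv2.minAreaRect(c); print(r)
print('base',ray(C,cv2.boxPoints(r),.012))
print('knob',ray(C,[[268,219]],.169))
E
```

```text
((280.06304931640625, 319.3612365722656), (12.016654968261719, 60.7887077331543), 85.8150863647461)
bar top [[ 0.48473169  0.02693628  0.02      ]
 [ 0.48138894 -0.10298692  0.02      ]
 [ 0.45587117 -0.10239401  0.02      ]
 [ 0.4592406   0.02698097  0.02      ]] [[ 0.47028251 -0.03781365  0.02      ]]
((274.3043212890625, 228.00315856933594), (43.10792922973633, 81.79207611083984), 9.688786506652832)
base [[ 0.5967148   0.02630393  0.012     ]
 [ 0.77744104 -0.0182239   0.012     ]
 [ 0.75106885 -0.11206758  0.012     ]
 [ 0.57157038 -0.06494075  0.012     ]]
knob [[ 0.65490421 -0.03905727  0.169     ]]
```

View pics/z0.png

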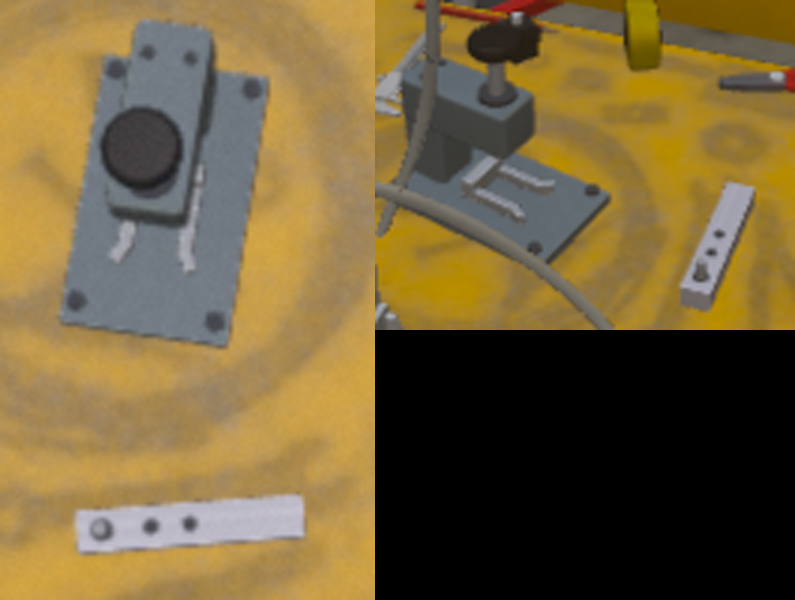

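The dowel end of the bar points to +y (the pin shows at the left end), and the tail is at about (0.469,-0.086). I'll move over the tail, looking down with the wrist camera on the way.

```bash
python3 -m creep '[[[20,50,0],[0,0,8]],[[30,100,0],[0,0,16]],[[40,150,0],[0,0,24]],[[50,200,0],[0,0,32]],[[90,245,0],[0,0,40]],[[125,290,0],[0,0,48]],[[160,335,0],[0,0,56]],[[190,380,0],[0,0,61.8]],[[212,427,0],[0,0,61.8]],[[212,427,0],[0,0,61.8]],[[212,427,0],[0,0,61.8]],[[212,427,0],[0,0,61.8]]]' 60
python3 - <<'E'
from h import *
print(calibration('wrist'))
st=state(); save('wrist','w1'); print(st['q'],st['eef_pos'])
C=cam('top'); 
z=np.array([[60,322],[228,347],[268,78],[105,55]])/3.75+[230,180]
P=ray(C,z,.012); print(P)
for a,b in((0,3),(1,2),(1,0),(2,3)): d=P[b]-P[a]; print(np.hypot(*d[:2]),np.degrees(np.arctan2(d[1],d[0])))
print('ctr',P.mean(0))
E
```

```text
t: 1.3
eef_pos: [0.4702, -0.0861, 0.2023]
ee_rot: [0.716, 0.698, -0.0, -0.0]
ft_force: [-0.0, -0.4, -0.2]
opening: 0.702
finger_force: 0.0
{'fx': 375.8823964762953, 'fy': 375.8823964762953, 'cx': 318.59453742800656, 'cy': 245.29006487941956, 'tool_from_camera': array([[ 1.50585309e-03, -9.58204015e-01, -2.86081802e-01,
         7.21009626e-02],
       [ 9.99998575e-01,  1.66113277e-03, -3.00100013e-04,
         1.12226602e-04],
       [ 7.62776895e-04, -2.86080942e-01,  9.58205152e-01,
        -1.71435817e-01],
       [ 0.00000000e+00,  0.00000000e+00,  0.00000000e+00,
         1.00000000e+00]])}
[-3.42256950e-01 -5.28464492e-02  1.65094919e+00 -2.24925654e-04
  1.54434381e+00 -3.17851471e-01] [ 0.47022167 -0.08608487  0.20232168]
[[ 0.59414574  0.02687879  0.012     ]
 [ 0.56981557 -0.06946128  0.012     ]
 [ 0.72926218 -0.10783558  0.012     ]
 [ 0.75308714 -0.01192544  0.012     ]]
0.16360970099544095 -13.719900023411764
0.16399941184098893 -13.532121665291307
0.09936481592246904 75.82661618549183
0.09882502091350781 76.0495753443802
ctr [ 0.66157766 -0.04058588  0.012     ]
```

View pics/w1.png

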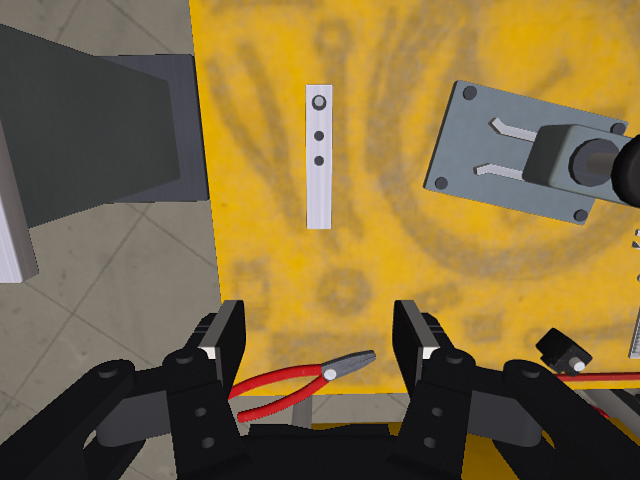

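The wrist view shows the bar at columns 306-332, rows 85-229, with the dowel at (319,101). The press base corners are about (458,81), (425,188) and (583,224), and the rail flares are at (493,125) and (478,170).

```bash
python3 - <<'E'
from h import *
C=cam('wrist'); im=cv2.imread('pics/w1.png'); hsv=cv2.cvtColor(im,cv2.COLOR_BGR2HSV)
m=((hsv[...,1]<60)&(hsv[...,2]>110)).astype(np.uint8); m[:70]=0;m[245:]=0;m[:,:280]=0;m[:,360:]=0
c=max(cv2.findContours(m,0,2)[0],key=cv2.contourArea); r=cv2.minAreaRect(c); b=ray(C,cv2.boxPoints(r),.02)
print(r,b,b.mean(0))
m=((hsv[...,0]>85)&(hsv[...,0]<125)&(hsv[...,1]>25)).astype(np.uint8); m[:70]=0;m[235:]=0;m[:,:400]=0
c=max(cv2.findContours(m,0,2)[0],key=cv2.contourArea); print(cv2.approxPolyDP(c,4,True)[:,0].tolist())
P=ray(C,[[458,81],[425,188],[583,224],[628,121]],.012);print(P)
for a,b in((0,1),(1,2),(0,3)): d=P[b]-P[a]; print(np.hypot(*d[:2]),np.degrees(np.arctan2(d[1],d[0])))
E
```

```text
((319.0, 156.0), (26.0, 144.0), 0.0) [[ 0.45719993 -0.10266155  0.02      ]
 [ 0.46158976  0.02638304  0.02      ]
 [ 0.48422582  0.02582639  0.02      ]
 [ 0.48239113 -0.1032675   0.02      ]] [ 0.47135166 -0.03842991  0.02      ]
[[458, 81], [427, 188], [584, 223], [594, 197], [473, 173], [473, 166], [485, 162], [523, 170], [533, 143], [497, 134], [487, 124], [497, 116], [504, 124], [537, 132], [547, 124], [576, 123], [555, 185], [630, 204], [613, 190], [612, 175], [590, 174], [585, 168], [594, 152], [624, 153], [620, 151], [639, 135], [623, 136], [626, 122]]
[[ 0.59641538  0.02645862  0.012     ]
 [ 0.57248788 -0.06786177  0.012     ]
 [ 0.73031916 -0.10716017  0.012     ]
 [ 0.75431278 -0.01116208  0.012     ]]
0.0973080651705153 -104.23468970586151
0.16265016923793346 -13.981765011470792
0.1623173042832287 -13.401451411989578
```

```bash
python3 -m creep '[[[0,0,-50],[0,0,0]],[[0,0,-100],[0,0,0]],[[0,0,-150],[0,0,0]],[[0,0,-180],[0,0,0]],[[0,0,-190],[0,0,0]],[[0,0,-198],[0,0,0]],[[0,0,-198],[0,0,0]],[[0,0,-198],[0,0,0]]]' 60
python3 -m creep '[[[0,0,0],[0,0,0]],[[0,0,0],[0,0,0]],[[0,0,0],[0,0,0]],[[0,0,0],[0,0,0]],[[0,0,0],[0,0,0]],[[0,0,0],[0,0,0]],[[0,0,0],[0,0,0]],[[0,0,0],[0,0,0]],[[0,0,0],[0,0,0]],[[0,0,0],[0,0,0]]]' 0 60
```

```text
t: 2.15
eef_pos: [0.471, -0.0872, 0.0061]
ee_rot: [0.716, 0.698, 0.0, 0.001]
ft_force: [0.3, -0.2, -0.3]
opening: 0.703
finger_force: 0.0
t: 3.15
eef_pos: [0.4702, -0.0867, 0.0046]
ee_rot: [0.716, 0.698, -0.0, -0.0]
ft_force: [0.6, -0.2, 1.1]
opening: 0.003
finger_force: 0.0
```

The fingers shut on nothing, so I'll look.

```bash
python3 - <<'E'
from h import *
a=save('wrist','w2'); t=save('top','t2')
o=np.zeros((480,800,3),np.uint8); o[:,:480]=a[:,80:560]; o[:,480:]=cv2.resize(t[200:380,220:340],(320,480)); cv2.imwrite('pics/c2.png',o[:,:,::-1])
E
```

```text
(no output)
```

View pics/c2.png

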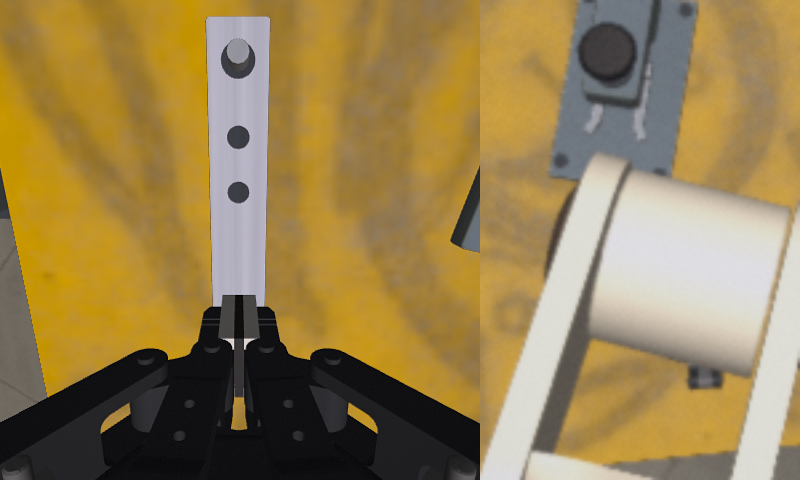

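```bash
python3 - <<'E'
from h import *
st=state(); C=cam('wrist'); print(st['eef_pos'],st['opening'],st['finger_force'])
print(ray(C,[[286,17],[350,17],[318,50],[293,305],[345,305]],.02), ray(C,[[318,40]],.038))
print(proj(C,[st['eef_pos'],st['eef_pos']+[0,0,.019]]))
E
```

```text
[ 0.47020347 -0.08669615  0.00464584] -0.0007126068600761537 0.0
[[ 0.46116313  0.02646602  0.02      ]
 [ 0.48463404  0.02587639  0.02      ]
 [ 0.4726224   0.01523716  0.02      ]
 [ 0.45859739 -0.08926135  0.02      ]
 [ 0.48224653 -0.08983933  0.02      ]] [[0.4726544  0.01476986 0.038     ]]
[[318.40817466 286.03573853]
 [318.34843149 302.74096715]]
```

The bar hasn't moved, yet the closed fingers occlude it and seem to be above it. I'll check the true tip height from the side.

```bash
python3 - <<'E'
from h import *
s=save('side','s2'); C=cam('side'); e=state()['eef_pos']
print(proj(C,[e,e+[0,0,.035],[.472,.026,.02],[.470,-.103,.02]]))
cv2.imwrite('pics/c3.png',cv2.resize(s[280:420,300:440],None,fx=4,fy=4,interpolation=cv2.INTER_CUBIC)[:,:,::-1])
E
```

```text
[[360.31528509 339.36763251]
 [360.89552681 328.35269477]
 [347.40498487 365.66129838]
 [362.27187715 330.49064371]]
```

View pics/c3.png

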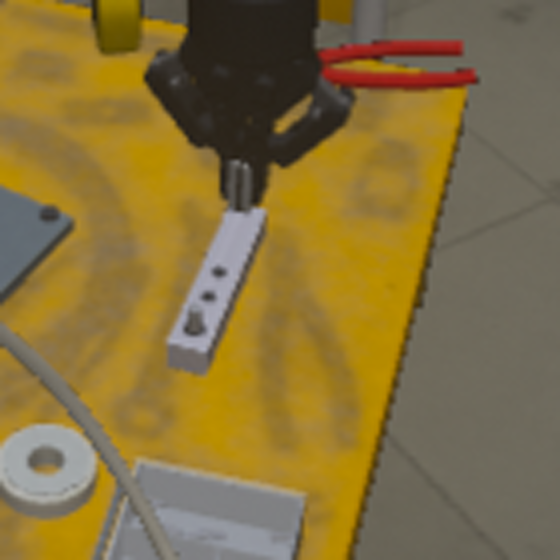

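In the side view the fingertips end at about (359,332), over the tail. The TCP would project to (360,339), so the tips are well above where the TCP says they are. I'll probe down gently and feel for contact.

```bash
python3 -m creep '[[[0,0,-1],[0,0,0]],[[0,0,-2],[0,0,0]],[[0,0,-2],[0,0,0]]]'; python3 - <<'E'
from h import *
print(state()['ft_force'])
im=cv2.imread('pics/w2.png'); hsv=cv2.cvtColor(im,cv2.COLOR_BGR2HSV)
cv2.imwrite('pics/z2.png',cv2.resize(im[270:410,240:400],None,fx=4,fy=4,interpolation=cv2.INTER_CUBIC))
E
```

```text
t: 3.6
eef_pos: [0.4701, -0.0867, 0.0025]
ee_rot: [0.716, 0.698, -0.0, -0.0]
ft_force: [0.2, 0.3, -0.6]
opening: 0.002
finger_force: 0.0
[ 0.23386782  0.27356923 -0.63187433]
```

View pics/z2.png

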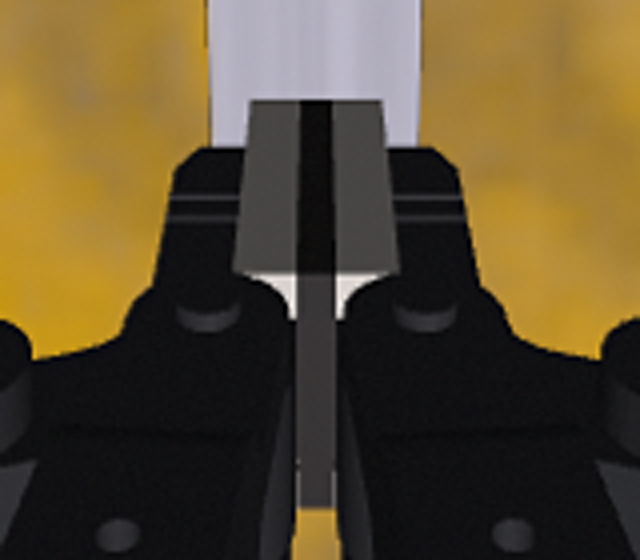

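Pad width versus opening in the wrist view, and the side view, both put the real fingertips about 33 mm behind the reported TCP. I'll confirm this by touching the bar's top (20 mm) with the fingers closed.

```bash
for i in 1; do python3 -m creep '[[[0,0,-4],[0,0,0]],[[0,0,-8],[0,0,0]],[[0,0,-8],[0,0,0]],[[0,0,-8],[0,0,0]]]'; done; python3 -m creep '[[[0,0,-1],[0,0,0]],[[0,0,-2],[0,0,0]],[[0,0,-2],[0,0,0]]]'
```

```text
t: 4.0
eef_pos: [0.4701, -0.0867, -0.0055]
ee_rot: [0.716, 0.698, -0.0, -0.0]
ft_force: [0.0, -1.7, -0.3]
opening: -0.003
finger_force: 0.0
t: 4.3
eef_pos: [0.4702, -0.0867, -0.0074]
ee_rot: [0.716, 0.698, -0.0, -0.0]
ft_force: [0.1, 0.6, 0.0]
opening: -0.003
finger_force: 0.0
```

```bash
python3 -m creep '[[[0,0,-1],[0,0,0]],[[0,0,-2],[0,0,0]],[[0,0,-2],[0,0,0]]]'
```

```text
t: 4.6
eef_pos: [0.4704, -0.0868, -0.0086]
ee_rot: [0.716, 0.698, 0.0, 0.0]
ft_force: [-6.0, 2.4, 14.8]
opening: 0.0
finger_force: 7.4
```

Contact at TCP z ≈ -8 mm confirms it: the tips are about 28 mm behind the reported TCP. I'll rise, open, go lower and grip.

```bash
python3 -m creep '[[[0,0,20],[0,0,0]],[[0,0,30],[0,0,0]],[[0,0,30],[0,0,0]],[[0,0,30],[0,0,0]],[[0,0,30],[0,0,0]],[[0,0,20],[0,0,0]],[[0,0,5],[0,0,0]],[[0,0,-7],[0,0,0]],[[0,0,-12],[0,0,0]],[[0,0,-12],[0,0,0]],[[0,0,-12],[0,0,0]]]' 60 60
python3 -m creep '[[[0,0,0],[0,0,0]],[[0,0,0],[0,0,0]],[[0,0,0],[0,0,0]],[[0,0,0],[0,0,0]],[[0,0,0],[0,0,0]],[[0,0,0],[0,0,0]],[[0,0,0],[0,0,0]],[[0,0,0],[0,0,0]]]' 0 60
```

```text
t: 5.7
eef_pos: [0.4704, -0.0868, -0.0212]
ee_rot: [0.716, 0.698, -0.0, -0.0]
ft_force: [-0.4, 0.6, 0.3]
opening: 0.701
finger_force: 0.0
t: 6.5
eef_pos: [0.4706, -0.0868, -0.0207]
ee_rot: [0.716, 0.698, 0.0, 0.0]
ft_force: [-1.8, 1.0, 7.1]
opening: 0.26
finger_force: 59.8
```

Gripped. I'll lift, turn the bar by -102° and bring it in front of the press mouth.

```bash
python3 -m creep '[[[0,0,10],[0,0,0]],[[0,0,40],[0,0,-5]],[[0,0,45],[0,0,-13]],[[0,10,45],[0,0,-21]],[[0,20,45],[0,0,-29]],[[0,40,45],[0,0,-37]],[[0,60,45],[0,0,-45]],[[0,75,45],[0,0,-53]],[[5,88,45],[0,0,-61]],[[10,88,45],[0,0,-69]],[[15,88,45],[0,0,-77]],[[21,88,45],[0,0,-85]]]'
python3 -m creep '[[[0,0,0],[0,0,-8.5]],[[0,0,0],[0,0,-17.35]],[[0,0,0],[0,0,-17.35]],[[0,0,0],[0,0,-17.35]],[[0,0,0],[0,0,-17.35]],[[0,0,0],[0,0,-17.35]]]'
python3 - <<'E'
from h import *
st=state(); print(st['q'],st['eef_pos'],st['ee_rot'])
w=save('wrist','w3'); save('top','t3')
E
```

```text
t: 7.7
eef_pos: [0.4914, 0.0015, 0.0243]
ee_rot: [1.0, 0.028, 0.0, -0.0]
ft_force: [0.6, -0.0, -2.6]
opening: 0.263
finger_force: 59.3
t: 8.3
eef_pos: [0.4912, 0.0013, 0.0238]
ee_rot: [0.993, -0.12, 0.0, -0.0]
ft_force: [-0.9, 0.0, -2.2]
opening: 0.264
finger_force: 59.3
[-1.54463343e-01  1.11633002e-01  1.86132351e+00  1.18088847e-04
  1.16858393e+00  1.65591269e+00] [0.49118934 0.00128403 0.02377466] [ 9.92831007e-01 -1.19526513e-01  2.79730831e-05 -5.33954800e-05]
```

View pics/w3.png

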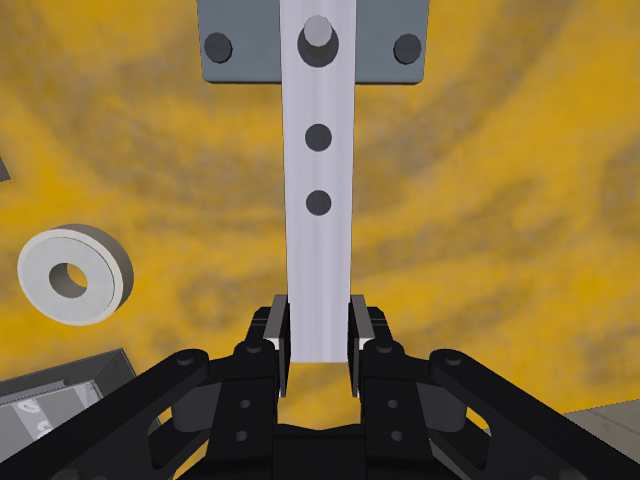

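The bar sits straight in the fingers. The base front corners show at (202,82) and (424,84), with the bar between them at columns 280-355. Next I work out the residual offset.

```bash
python3 - <<'E'
from h import *
C=cam('wrist'); im=cv2.imread('pics/w3.png'); g=cv2.cvtColor(im,cv2.COLOR_BGR2HSV)
# base mask: bluish
m=((g[...,0]>85)&(g[...,0]<125)&(g[...,1]>25)&(g[...,2]>60)).astype(np.uint8)
for r in (15,65):
    x=np.where(m[r,150:470])[0]+150; print('base row',r,x.min(),x.max())
def xs(r):
    k=(g[r,:,1]<60)&(g[r,:,2]>120); x=np.where(k[270:370])[0]+270; return x.min(),x.max()
st=state(); hd=lambda d:np.degrees(np.arctan2(d[1],d[0]))
q=st['ee_rot']; print('tool heading',np.degrees(2*np.arctan2(q[1],q[0])))
zt=.0645; L=[];Rr=[]
for r in range(95,290,10):
    a,b=xs(r); L.append(ray(C,[[a-.5,r]],zt)[0]); Rr.append(ray(C,[[b+.5,r]],zt)[0])
L=np.array(L);Rr=np.array(Rr); M=(L+Rr)/2; p=np.polyfit(M[:,0],M[:,1],1); print('bar heading',np.degrees(np.arctan(p[0])),'width',np.hypot(*(L-Rr)[:,:2].T).mean(),M[0],M[-1])
f=ray(C,[[202.,80],[425,82]],.012); print('front corners',f,np.hypot(*(f[0]-f[1])[:2]),hd(f[0]-f[1])-90)
e=[]
for r in(15,65):
    x=np.where(m[r,150:470])[0]+150; e.append(ray(C,[[x.min()-.5,r],[x.max()+.5,r]],.012)); print(e[-1].mean(0))
print('edge headings',hd(e[0][0]-e[1][0]),hd(e[0][1]-e[1][1]))
u=np.array([np.cos(np.radians(-13.75)),np.sin(np.radians(-13.75))]); n=np.array([-u[1],u[0]])
mid=f.mean(0)[:2]
o=mid+.075*u; print('origin est',o)
print('bar lateral to press axis',[(P[:2]-mid)@n for P in (M[0],M[-1])], 'along from origin: dowel', )
d=ray(C,[[318,25]],zt+.018)[0]; print('dowel',d,(d[:2]-o)@u,(d[:2]-o)@n)
t=ray(C,[[319,362]],zt)[0]; print('tail end',(t[:2]-o)@u)
E
```

```text
base row 15 198 427
base row 65 202 423
tool heading -13.7877783494211
bar heading -13.512530315614358 width 0.023527000958442425 [ 0.57346817 -0.01945353  0.0645    ] [ 0.50895381 -0.00388663  0.0645    ]
front corners [[ 0.59650535  0.02867525  0.012     ]
 [ 0.57194286 -0.0685598   0.012     ]] 0.10028943210773605 -14.176871502474057
[ 0.60974502 -0.02579051  0.012     ]
[ 0.59071288 -0.0210565   0.012     ]
edge headings -13.803143831400114 -14.133204208289959
origin est [ 0.65707476 -0.03776872]
bar lateral to press axis [np.float64(-0.002081796317399244), np.float64(-0.0022951682111649317)] along from origin: dowel
dowel [ 0.58876549 -0.0232214   0.0825    ] -0.06980935992609369 -0.0021057255281699354
tail end -0.185137013571291
```

The bar is about 2 mm to the press's -y side. I'll correct that, lower to about 3 mm above the bed in front of the rails, and check again.

```bash
python3 -m creep '[[[0.5,2,-10],[0,0,0]],[[0.5,2,-20],[0,0,0]],[[0.5,2,-29],[0,0,0]],[[0.5,2,-29],[0,0,0]],[[0.5,2,-29],[0,0,0]]]'
python3 - <<'E'
from h import *
s=save('side','s4'); save('wrist','w4')
im=cv2.imread('pics/w4.png')
o=np.zeros((480,800,3),np.uint8); o[:,:400]=im[:,120:520]
o[:,400:]=cv2.resize(s[270:390,240:340],(400,480),interpolation=cv2.INTER_CUBIC)[:,:,::-1]; cv2.imwrite('pics/c4.png',o)
E
```

```text
t: 8.9
eef_pos: [0.4915, 0.0033, -0.0057]
ee_rot: [0.993, -0.121, -0.0, -0.0]
ft_force: [0.1, -0.3, -2.5]
opening: 0.26
finger_force: 59.3
```

View pics/c4.png

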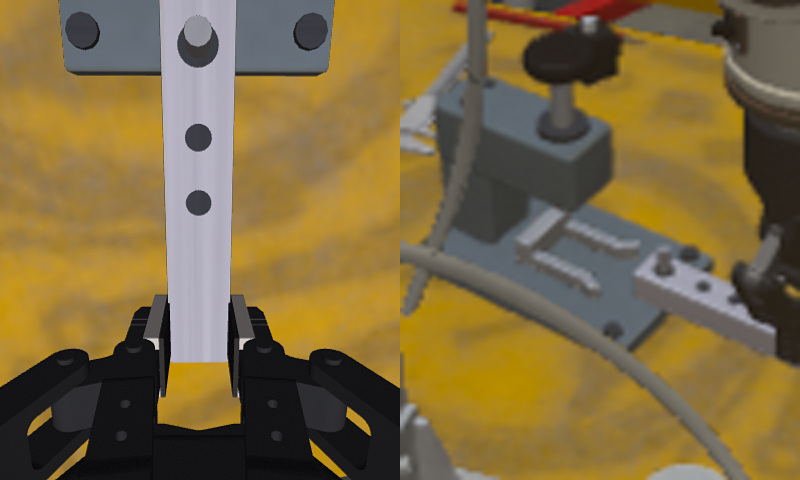

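The wrist view shows the bar centred: bar columns 162-236, base edges 66-330, bolt holes 82 and 311. The side view shows it low in front of the rails. Sliding in.

```bash
python3 -m creep '[[[10,-2.4,-1.5],[0,0,0]],[[17,-4.2,-1.5],[0,0,0]],[[22,-5.4,-1.5],[0,0,0]],[[27,-6.6,-1.5],[0,0,0]],[[32,-7.8,-1.5],[0,0,0]],[[34,-8.3,-1.5],[0,0,0]],[[34,-8.3,-1.5],[0,0,0]]]'
```

```text
t: 9.7
eef_pos: [0.5259, -0.0051, -0.0069]
ee_rot: [0.993, -0.121, -0.0, -0.0]
ft_force: [-0.2, 0.4, -1.4]
opening: 0.262
finger_force: 59.3
```

```bash
python3 -m creep '[[[6,-1.5,0],[0,0,0]],[[12,-2.9,0],[0,0,0]],[[18,-4.4,0],[0,0,0]],[[24,-5.9,0],[0,0,0]],[[27,-6.6,0],[0,0,0]],[[27,-6.6,0],[0,0,0]],[[27,-6.6,0],[0,0,0]]]'
python3 -m creep '[[[0,0,-1],[0,0,0]],[[0,0,-1.5],[0,0,0]],[[0,0,-1.5],[0,0,0]]]'
```

```text
t: 10.4
eef_pos: [0.5526, -0.0116, -0.007]
ee_rot: [0.993, -0.121, -0.0, -0.0]
ft_force: [0.2, -0.0, -1.7]
opening: 0.261
finger_force: 59.3
t: 10.7
eef_pos: [0.5526, -0.0115, -0.0084]
ee_rot: [0.993, -0.121, -0.0, -0.0]
ft_force: [-0.7, 0.6, -1.3]
opening: 0.262
finger_force: 59.4
```

```bash
python3 -m creep '[[[2,-0.5,-0.5],[0,0,0]],[[4,-1,-0.5],[0,0,0]],[[5,-1.2,-0.5],[0,0,0]],[[5,-1.2,-0.5],[0,0,0]]]'
python3 -m creep '[[[1,-0.2,0],[0,0,0]],[[2,-0.5,0],[0,0,0]],[[2,-0.5,0],[0,0,0]],[[2,-0.5,0],[0,0,0]]]'
```

```text
t: 11.1
eef_pos: [0.558, -0.0129, -0.0087]
ee_rot: [0.993, -0.121, 0.0, -0.0]
ft_force: [-1.3, -0.3, 2.4]
opening: 0.258
finger_force: 59.9
t: 11.5
eef_pos: [0.5597, -0.0133, -0.0087]
ee_rot: [0.993, -0.121, 0.0, -0.0]
ft_force: [-3.4, 1.3, 4.6]
opening: 0.258
finger_force: 60.1
```

```bash
python3 -m creep '[[[1,-0.2,0],[0,0,0]],[[2,-0.5,0],[0,0,0]],[[2,-0.5,0],[0,0,0]],[[2,-0.5,0],[0,0,0]]]'
```

```text
t: 11.9
eef_pos: [0.5603, -0.0134, -0.0088]
ee_rot: [0.993, -0.121, -0.002, -0.0]
ft_force: [-17.7, 2.8, 14.2]
opening: 0.258
finger_force: 61.5
```

```bash
python3 -m creep '[[[1,-0.2,0],[0,0,0]],[[1.5,-0.4,0],[0,0,0]],[[1.5,-0.4,0],[0,0,0]]]'
```

```text
t: 12.2
eef_pos: [0.5602, -0.0134, -0.0089]
ee_rot: [0.993, -0.121, -0.003, -0.0]
ft_force: [-31.1, 6.3, 26.7]
opening: 0.262
finger_force: 62.8
```

Firm stop after 70.7 mm of travel against 70 expected, so the bar is home. I'll relax the push, open, retreat upward and check.

```bash
python3 -m creep '[[[-1,0.2,0],[0,0,0]],[[-2.2,0.5,0.3],[0,0,0]],[[-2.2,0.5,0.3],[0,0,0]],[[-2.2,0.5,0.3],[0,0,0]]]'
python3 -m creep '[[[0,0,0],[0,0,0]],[[0,0,0],[0,0,0]],[[0,0,0],[0,0,0]],[[0,0,0],[0,0,0]],[[0,0,0],[0,0,0]],[[0,0,0],[0,0,0]]]' 60
python3 -m creep '[[[-3,0.7,20],[0,0,0]],[[-10,2.5,60],[0,0,0]],[[-20,5,110],[0,0,0]],[[-30,7,160],[0,0,0]],[[-30,7,200],[0,0,0]],[[-30,7,220],[0,0,0]],[[-30,7,220],[0,0,0]],[[-30,7,220],[0,0,0]]]'
python3 - <<'E'
from h import *
st=state(); print(st['eef_pos'])
save('wrist','w5'); save('top','t5')
C=cam('wrist',st); im=cv2.imread('pics/w5.png')
uv=proj(C,[[.558,-.0135,.032]])[0]; print(uv)
cv2.imwrite('pics/c5.png',im)
E
```

```text
t: 12.6
eef_pos: [0.5603, -0.0134, -0.0087]
ee_rot: [0.993, -0.121, -0.001, -0.0]
ft_force: [-9.9, 3.4, 7.1]
opening: 0.263
finger_force: 60.4
t: 13.2
eef_pos: [0.5611, -0.0137, -0.0086]
ee_rot: [0.993, -0.121, 0.0, -0.0]
ft_force: [-1.0, 0.0, -0.5]
opening: 0.699
finger_force: 0.0
t: 14.0
eef_pos: [0.531, -0.0067, 0.2112]
ee_rot: [0.993, -0.121, 0.0, -0.0]
ft_force: [0.1, 0.4, -0.7]
opening: 0.701
finger_force: 0.0
[ 0.53097512 -0.00671773  0.21119904]
[317.88419684 183.62668904]
```

View pics/c5.png

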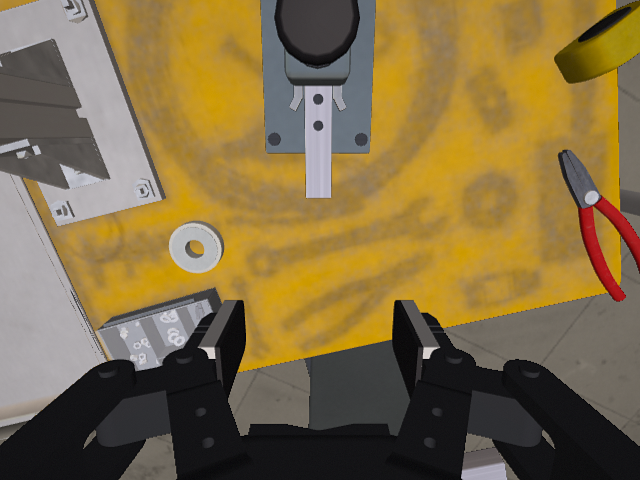

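The bar lies between the rails. Its tail end is at (318,198), the base front edge at row 154, and the knob centre at about (317,20). I'll check the overhang and the knob position.

```bash
python3 - <<'E'
from h import *
C=cam('wrist'); u=np.array([np.cos(np.radians(-13.8)),np.sin(np.radians(-13.8))]); n=np.array([-u[1],u[0]])
t=ray(C,[[317.8,198]],.032)[0]; f=ray(C,[[265,153.5],[371,153.5]],.012); m=f.mean(0)
print('overhang',(m-t)[:2]@u,'lat',(t-m)[:2]@n, 'width',np.hypot(*(f[0]-f[1])[:2]))
print('origin',m[:2]+.075*u)
im=cv2.cvtColor(cv2.imread('pics/w5.png'),cv2.COLOR_BGR2GRAY)
k=(im<60).astype(np.uint8); k[75:]=0;k[:,:260]=0;k[:,375:]=0
c=max(cv2.findContours(k,0,2)[0],key=cv2.contourArea); print(cv2.boundingRect(c))
T=cam('top'); it=cv2.cvtColor(cv2.imread('pics/top0.png'),cv2.COLOR_BGR2GRAY)[205:233,254:284]
k=(it<70).astype(np.uint8); c=max(cv2.findContours(k,0,2)[0],key=cv2.contourArea); (x,y),r=cv2.minEnclosingCircle(c); print(x,y,r,ray(T,[[x+254,y+205]],.166))
print(state()['eef_pos'])
E
```

```text
overhang 0.039432147952668625 lat 0.00015922736172834233 width 0.10135910288268153
origin [ 0.65551149 -0.03760459]
(274, 0, 86, 69)
13.297029495239258 15.326732635498047 11.796934127807617 [[ 0.653143   -0.03729537  0.166     ]]
[ 0.53059384 -0.00666564  0.21015793]
```

Overhang is 39.4 mm (40 expected) and lateral error 0.2 mm, so the bar is home. Now to the knob at about (0.655,-0.038), fingers shut.

```bash
python3 -m creep '[[[40,-10,0],[0,0,0]],[[80,-20,0],[0,0,0]],[[110,-28,0],[0,0,0]],[[124,-31,0],[0,0,0]],[[124,-31,-10],[0,0,0]],[[124,-31,-30],[0,0,0]],[[124,-31,-50],[0,0,0]],[[124,-31,-60],[0,0,0]],[[124,-31,-60],[0,0,0]],[[124,-31,-60],[0,0,0]]]' 0 40
python3 - <<'E'
from h import *
w=save('wrist','w6'); s=save('side','s6')
o=np.zeros((480,800,3),np.uint8); o[:,:400]=w[:,120:520]
o[:,400:]=cv2.resize(s[250:370,240:340],(400,480),interpolation=cv2.INTER_CUBIC); cv2.imwrite('pics/c6.png',o[:,:,::-1])
E
```

```text
t: 15.1
eef_pos: [0.6549, -0.0377, 0.1519]
ee_rot: [0.993, -0.121, 0.0, -0.0]
ft_force: [0.9, -0.2, -0.1]
opening: -0.0
finger_force: 0.0
```

View pics/c6.png

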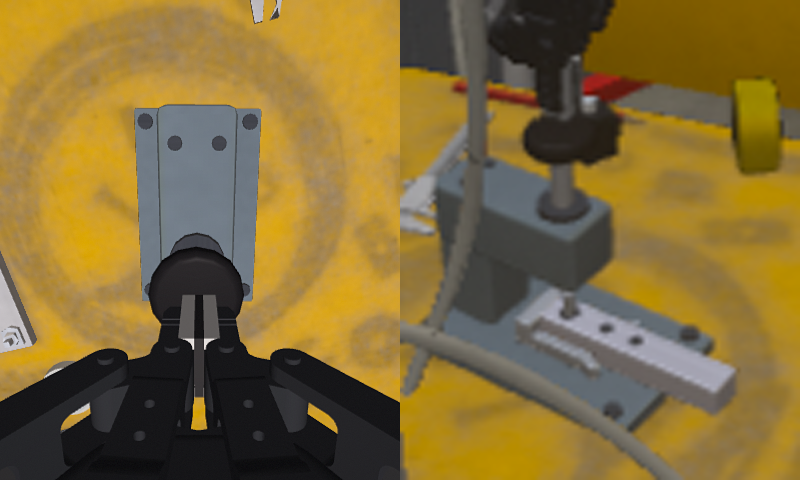

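The closed fingers stand over the knob (wrist (198,295)), and the side view shows the bar home with the dowel under the foot. Pressing down in small steps.

```bash
python3 -m creep '[[[0,0,-3],[0,0,0]],[[0,0,-6],[0,0,0]],[[0,0,-8],[0,0,0]],[[0,0,-10],[0,0,0]],[[0,0,-12],[0,0,0]],[[0,0,-12],[0,0,0]]]'
python3 -m creep '[[[0,0,-1.5],[0,0,0]],[[0,0,-3],[0,0,0]],[[0,0,-4],[0,0,0]],[[0,0,-4],[0,0,0]]]'
```

```text
t: 15.8
eef_pos: [0.655, -0.0377, 0.1391]
ee_rot: [0.993, -0.121, -0.0, -0.0]
ft_force: [-0.9, -0.3, 0.9]
opening: -0.004
finger_force: 0.3
t: 16.2
eef_pos: [0.655, -0.0377, 0.1354]
ee_rot: [0.993, -0.121, 0.0, -0.0]
ft_force: [0.9, -0.1, 1.5]
opening: 0.001
finger_force: 0.7
```

```bash
python3 -m creep '[[[0,0,-1],[0,0,0]],[[0,0,-2],[0,0,0]],[[0,0,-3],[0,0,0]],[[0,0,-4],[0,0,0]],[[0,0,-4],[0,0,0]]]'
python3 -m creep '[[[0,0,-0.5],[0,0,0]],[[0,0,-1],[0,0,0]],[[0,0,-1],[0,0,0]]]'
```

```text
t: 16.7
eef_pos: [0.6551, -0.0377, 0.1318]
ee_rot: [0.993, -0.121, 0.0, -0.0]
ft_force: [-2.4, 0.5, 5.7]
opening: -0.002
finger_force: 2.5
t: 17.0
eef_pos: [0.6552, -0.0378, 0.131]
ee_rot: [0.993, -0.121, 0.0, -0.0]
ft_force: [-1.1, -0.6, 7.5]
opening: -0.001
finger_force: 3.2
```

```bash
python3 -m creep '[[[0,0,-0.5],[0,0,0]],[[0,0,-1],[0,0,0]],[[0,0,-1],[0,0,0]]]'; python3 -c "from cell import state;print(state()['ft_force'])"
```

```text
t: 17.3
eef_pos: [0.6551, -0.0377, 0.13]
ee_rot: [0.993, -0.121, 0.0, -0.0]
ft_force: [-1.3, 0.6, 7.2]
opening: -0.001
finger_force: 3.3
[-1.33435857  0.5906005   7.16125863]
```

```bash
python3 -m creep '[[[0,0,-0.5],[0,0,0]],[[0,0,-1],[0,0,0]],[[0,0,-1],[0,0,0]]]'|egrep 'eef|ft_'
```

```text
eef_pos: [0.6552, -0.0377, 0.129]
ft_force: [-1.3, -0.8, 6.7]
```

```bash
python3 -m creep '[[[0,0,-0.5],[0,0,0]],[[0,0,-1],[0,0,0]],[[0,0,-1],[0,0,0]]]'|egrep 'eef|ft_'
```

```text
eef_pos: [0.6552, -0.0377, 0.128]
ft_force: [-2.5, -1.0, 7.3]
```

```bash
python3 -m creep '[[[0,0,-0.5],[0,0,0]],[[0,0,-0.5],[0,0,0]],[[0,0,-0.5],[0,0,0]]]'|egrep 'eef|ft_'
```

```text
eef_pos: [0.6552, -0.0378, 0.1275]
ft_force: [-2.1, 0.2, 6.5]
```

```bash
python3 -m creep '[[[0,0,-0.5],[0,0,0]],[[0,0,-1],[0,0,0]],[[0,0,-1],[0,0,0]]]'|egrep 'eef|ft_|finger'
```

```text
eef_pos: [0.6552, -0.0377, 0.1266]
ft_force: [-1.8, 0.9, 7.2]
finger_force: 3.6
```

```bash
python3 -m creep '[[[0,0,-0.5],[0,0,0]],[[0,0,-0.8],[0,0,0]],[[0,0,-0.8],[0,0,0]]]'|egrep 'eef|ft_|finger'
```

```text
eef_pos: [0.6552, -0.0377, 0.1258]
ft_force: [-1.8, 0.3, 7.0]
finger_force: 3.8
```

```bash
python3 -m creep '[[[0,0,-0.5],[0,0,0]],[[0,0,-1],[0,0,0]],[[0,0,-1],[0,0,0]]]'|egrep 'eef|ft_|finger'
```

```text
eef_pos: [0.6552, -0.0377, 0.1248]
ft_force: [-2.4, 1.2, 7.0]
finger_force: 3.8
```

```bash
python3 -m creep '[[[0,0,-0.5],[0,0,0]],[[0,0,-0.8],[0,0,0]],[[0,0,-0.8],[0,0,0]]]'|egrep 'eef|ft_|finger'
```

```text
eef_pos: [0.6552, -0.0377, 0.124]
ft_force: [-2.4, -0.0, 7.8]
finger_force: 4.0
```

```bash
python3 -m creep '[[[0,0,-0.5],[0,0,0]],[[0,0,-1],[0,0,0]],[[0,0,-1],[0,0,0]]]'|egrep 'eef|ft_|finger'
```

```text
eef_pos: [0.6552, -0.0377, 0.123]
ft_force: [-1.2, 0.2, 7.2]
finger_force: 4.0
```

```bash
python3 -m creep '[[[0,0,-0.5],[0,0,0]],[[0,0,-0.8],[0,0,0]],[[0,0,-0.8],[0,0,0]]]'|egrep 'eef|ft_|finger'
```

```text
eef_pos: [0.6552, -0.0377, 0.1222]
ft_force: [-1.8, 1.0, 8.5]
finger_force: 4.1
```

```bash
python3 -m creep '[[[0,0,-0.5],[0,0,0]],[[0,0,-1],[0,0,0]],[[0,0,-1],[0,0,0]]]'|egrep 'eef|ft_|finger'
```

```text
eef_pos: [0.6552, -0.0377, 0.1213]
ft_force: [-2.2, 0.6, 8.9]
finger_force: 4.2
```

```bash
python3 -m creep '[[[0,0,-0.5],[0,0,0]],[[0,0,-0.8],[0,0,0]],[[0,0,-0.8],[0,0,0]]]'|egrep 'eef|ft_|finger'
```

```text
eef_pos: [0.6552, -0.0377, 0.1205]
ft_force: [-2.4, 0.0, 8.8]
finger_force: 4.3
```

```bash
python3 -m creep '[[[0,0,-0.5],[0,0,0]],[[0,0,-1],[0,0,0]],[[0,0,-1],[0,0,0]]]'|egrep 'eef|ft_|finger'
```

```text
eef_pos: [0.6552, -0.0377, 0.1195]
ft_force: [-2.6, 0.5, 9.0]
finger_force: 4.3
```

```bash
python3 -m creep '[[[0,0,-0.5],[0,0,0]],[[0,0,-0.8],[0,0,0]],[[0,0,-0.8],[0,0,0]]]'|egrep 'eef|ft_|finger'
```

```text
eef_pos: [0.6553, -0.0378, 0.1191]
ft_force: [-4.1, 0.7, 12.2]
finger_force: 6.3
```

The stop is reached (force rising about 10 N/mm). A little more, gently.

```bash
python3 -m creep '[[[0,0,-0.4],[0,0,0]],[[0,0,-0.8],[0,0,0]],[[0,0,-0.8],[0,0,0]]]'|egrep 'eef|ft_|finger'
```

```text
eef_pos: [0.6554, -0.0378, 0.119]
ft_force: [-5.9, 0.1, 17.9]
finger_force: 9.1
```

```bash
python3 -m creep '[[[0,0,-0.3],[0,0,0]],[[0,0,-0.5],[0,0,0]],[[0,0,-0.5],[0,0,0]]]'|egrep 'eef|ft_|finger'
python3 -m creep '[[[0,0,0],[0,0,0]],[[0,0,0],[0,0,0]],[[0,0,0],[0,0,0]],[[0,0,0],[0,0,0]],[[0,0,0],[0,0,0]],[[0,0,0],[0,0,0]],[[0,0,0],[0,0,0]],[[0,0,0],[0,0,0]],[[0,0,0],[0,0,0]],[[0,0,0],[0,0,0]],[[0,0,0],[0,0,0]],[[0,0,0],[0,0,0]]]'|egrep 'eef|ft_|finger'
```

```text
eef_pos: [0.6554, -0.0378, 0.1189]
ft_force: [-7.4, 0.6, 21.9]
finger_force: 10.9
eef_pos: [0.6554, -0.0377, 0.1188]
ft_force: [-7.1, 0.9, 22.1]
finger_force: 11.0
```

Held at 22 N for over a second. Rising slowly with the knob against the fingers.

```bash
python3 -m creep '[[[0,0,1],[0,0,0]],[[0,0,2.5],[0,0,0]],[[0,0,4.5],[0,0,0]],[[0,0,6.5],[0,0,0]],[[0,0,8.5],[0,0,0]],[[0,0,10.5],[0,0,0]],[[0,0,12.5],[0,0,0]],[[0,0,14.5],[0,0,0]],[[0,0,16.5],[0,0,0]],[[0,0,18.5],[0,0,0]],[[0,0,20.5],[0,0,0]],[[0,0,22],[0,0,0]]]'|egrep 'eef|ft_|finger'
python3 -m creep '[[[0,0,1],[0,0,0]],[[0,0,2],[0,0,0]],[[0,0,3],[0,0,0]],[[0,0,4],[0,0,0]],[[0,0,6],[0,0,0]],[[0,0,8],[0,0,0]],[[0,0,20],[0,0,0]],[[0,0,40],[0,0,0]],[[0,0,60],[0,0,0]],[[0,0,60],[0,0,0]],[[0,0,60],[0,0,0]]]'|egrep 'eef|ft_|finger'
python3 -m creep '[[[-40,10,10],[0,0,0]],[[-80,20,10],[0,0,0]],[[-120,30,10],[0,0,0]],[[-120,30,10],[0,0,0]],[[-120,30,10],[0,0,0]]]'
python3 - <<'E'
from h import *
w=save('wrist','w7'); s=save('side','s7')
o=np.zeros((480,800,3),np.uint8); o[:,:400]=w[:,120:520]
o[:,400:]=cv2.resize(s[250:370,240:340],(400,480),interpolation=cv2.INTER_CUBIC); cv2.imwrite('pics/c7.png',o[:,:,::-1])
E
```

```text
eef_pos: [0.655, -0.0377, 0.1387]
ft_force: [0.3, -0.8, 0.7]
finger_force: 0.3
eef_pos: [0.6552, -0.0377, 0.1994]
ft_force: [-0.1, -0.4, -0.2]
finger_force: 0.0
t: 25.8
eef_pos: [0.5347, -0.0076, 0.2088]
ee_rot: [0.993, -0.121, 0.0, -0.0]
ft_force: [0.3, 0.9, 0.5]
opening: -0.0
finger_force: 0.0
```

View pics/c7.png

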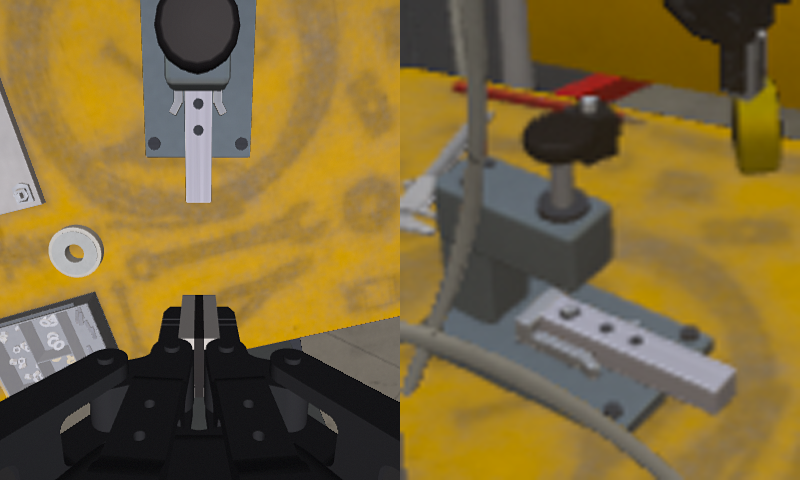

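The plunger is up again, the dowel is driven low in the bar, the bar is still home, and the robot is clear. Handing in.

```bash
python3 -c "from cell import hand_in; print(hand_in())"
```

```text
the job is handed in; nothing more can be done
None
```

The job is handed in and no verdict came back: the bar is home in the press, the plunger was bottomed and held at 22 N for over a second, then eased up, with the robot clear; the real fingertips turned out to sit about 28 mm behind the reported TCP, which I found by touch and corrected for.

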